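# Check a skiver's presser gap with a wedge feeler

### The arm

A 6-joint arm with a two-finger parallel gripper is mounted at the origin on the work surface. World frame = base frame: x ahead of the robot, y to its left, z up, the work surface at z = 0. Lengths are in mm, angles in rad, forces in N, time in s.
With the tool pointing down it reaches from about 350 to 875 mm from the base axis. Payload 15.5 kg.
Tool frame: the origin (TCP) lies between the finger pads, 19 mm behind the fingertips; this is the grasp point; z points along the fingers, y is the line along which they close (so a half turn about z gives the same grasp; the last joint's range is limited). The gripper opens to 85 mm and grips with 20 to 120 N. Pads are 22 mm wide; open, the fingers measure 114 mm over their backs; the gripper's body (76 mm by 85 mm) begins 54 mm behind the grasp point. The pads swing forward as they close: fully open they stand 13 mm farther back than shut.
Start: joints at [-1.296, 0.494, 1.345, -0, 1.302, -0.096], TCP at [226.477, -582.525, 249.977] pointing down, gripper open.
Joint ranges: [-2.91, 2.91], [-0.82, 2.16], [0.22, 2.67], [-1.22, 4.37], [0.12, 2.79], [-3.08, 3.08]. Speed limits (rad/s): [1.89, 1.89, 2.57, 3.01, 3.01, 3.01].

### API

Orientations are given as a unit quaternion [x, y, z, w].
In Python, from station import bot, imaging gives the robot as it stands (bot), with the cameras (imaging).
- The arm moves only by the shell command python3 steer.py FILE [FORCE], which reads ROWS from the file FILE. ROWS is one flat JSON list of numbers that holds 1 to 12 rows one after another, with no inner brackets; each row has 5 numbers: dx, dy, dz in mm, then a turn about the tool's z in rad, then the finger opening in mm; each row is the pose to reach, as a shift and turn from the pose commanded when the command began, along the tool's axes at that moment; what a row does not reach only later rows make up. A row lasts 1/8 s, in which the tool goes at most 62.5 mm and 0.188 rad, less where a joint would pass 70% of its speed; a pose out of reach is approached as far as the arm can. The fingers move at their own pace and stop on an object; FORCE is the grip in N (left out, the last holds). Time passes only in rows, so rows that do not move let the fingers close. It prints the time, the measured TCP pose, the force, the opening and the grip force at its end. Input that does not fit is refused with a message, and nothing moves.
- bot.observe(): the state, without advancing time (a new reading comes with each control period).
- imaging.snapshot(name): name is "scene" or "top" or "wrist"; returns a dict with "color" (480x640x3 uint8, blue, green, red), "mtx" (3x3 intrinsics, pixels), "rvec" (rotation vector, rad) and "tvec" (3), from world to camera coordinates, as OpenCV has them; the wrist camera has in their place "hand_eye" (4x4, takes a point from camera to tool coordinates, whose origin is the TCP and whose axes are the flange's). Camera axes: x right, y down, z forward; pixel columns grow to the right and rows downward; lengths in mm; the calibration is good to about 2 mm. A picture is of the moment at which its call begins: read the wrist's pose just before it. There is no depth.
- bot.finish_job(): hands the job in; it is judged then, once.
The state is a dict: "time_s": time; "q": joint angles; "joint_velocities": joint speeds; "joint_efforts": joint torques, N m; "tcp_pos": TCP position; "ee_rot": TCP orientation; "wrist_force": force on the tool from outside, world axes, zero at the start; "wrist_torque": the same for the moment, N m; "width": finger opening in mm; "gripper_force": force on a finger pad.
Only numpy, scipy, OpenCV 4.12 (cv2) and the standard library are available. Lean on these libraries where they do the work, as an engineer would, in place of code of your own. Each camera call takes 0.05 s, during which the arm holds its last target. There are 200 camera calls.

### The job

Clear the glue spatula off the feed table of the bench skiver: lay it flat in the keyhole-shaped compartment of the plywood tray, its blade in the wide end, and let it go. Then take the wedge feeler by its handle and slide its blade, flat on the steel bed and straight, into the middle of the gap under the sprung presser plate until it drags snugly and just lifts the plate by about a millimetre, without forcing it further. Finish while holding it there, still gripped by its handle; leave the mallet, the jar and the bone folder where they are.

Things in the scene. Friction and masses are not known exactly. Their poses are not given: they have to be found in the camera images.
- skiver: Bench skiver, fixed. Steel bed (lower plate), top 45 mm above the bench, x -105 to +100, y +-100 mm; before the mouth (x<0) it is the open feed table. Origin: on the bench below the mouth line; +x points into the gap (the way a blade is pushed in), z up. A bridge spans x 30 to 70, from 87 to 110 mm up, on posts 22 mm across at y +-85; its knob tops at 124 mm.
- mouth (a point): Point on the bed's top surface (45 mm above the bench), mid-width on the mouth line; axes as the skiver's, +x into the gap.
- presser (a joint): Lift (m) of the sprung steel presser (upper plate): 0 at rest on its lower stop, grows as a blade lifts it, at most 0.008. The plate spans y +-50 mm and x 0 to 80 mm over the bed, with a round nose (radius 5 mm, lowest line at x = 5 mm) at the mouth. Spring and weight press with about 13 N at first lift, 3 N more per mm; pushing the blade in then takes some 8 to 15 N.
- bridge: The grey bridge over the bed, fixed, that carries the sprung presser plate; axes as the skiver's. Origin: on the skiver's mouth line, above its origin by the resting gap (4.5 to 7.5 mm).
- nose (a point): Lowest point of the presser's nose, mid-width, 5 mm inside the mouth; its height above the bed is the gap, which at rest is somewhere from 4.5 to 7.5 mm.
- feeler: Wedge feeler, loose, about 120 g, starts on the bench. Wooden handle 90 long, 18 wide, 26 mm tall; ahead (+x) a steel blade 120 long, 22 mm wide, tapering evenly from 10.6 mm thick at the handle to 2.2 mm at the tip (0.7 mm per 10 mm). Flat common underside. Origin: centre of the handle's underside; handle x -45 to 45, blade x 45 to 165 mm, z up.
- feeler_tip (a point): Middle of the tip edge of the feeler's blade, on the underside, 165 mm ahead (+x) of its origin.
- spatula: Glue spatula, loose, about 90 g, starts across the feed table, 45 mm above the bench. Wooden handle 90 long, 16 wide, 26 mm tall; ahead (+x) a flat steel blade 75 x 36 mm, 4 mm thick. Flat common underside. Origin: on the underside below its balance point, a good grip point; handle x -60 to 30, blade x 30 to 105 mm.
- spatula_tip (a point): Middle of the spatula's blade end, on the underside, 105 mm ahead (+x) of its origin.
- tray: Plywood tool tray, fixed, 192 mm long (x from -73.5 to 118.5), 96 mm wide, rim 10 mm above the bench, floor 3 mm. Origin: on the bench, mid-width. Its +y side holds the empty keyhole compartment, its -y side a straight compartment 31 mm wide with the bone folder in it.
- slot (a point): Where the spatula's origin belongs: on the floor (3 mm above the bench) of the keyhole compartment, centred across it; axes as the tray's. From here the compartment is 28 mm wide over x -67 to +23 mm (for the handle) and 49 mm wide over x +24 to +112 mm (for the blade); walls 7 mm high above its floor.
- folder: Bone folder, bystander, loose white flat strip 130 x 20 x 4 mm in the tray's straight compartment; origin: centre of its underside.
- mallet: Wooden mallet, bystander, loose, lying down: head 64 mm diameter, 110 mm long, handle 170 mm; origin under the head's centre.
- jar: Lidded amber glass jar, bystander, loose, 68 mm diameter, 75 mm tall; origin: centre of its underside.

How it is judged:
By the outcome, as a careful person would: the job done as asked, in the order asked, and still so for the second after the job is handed in, while the arm keeps its last pose, push and grip.
It also fails if it takes over 64 s, if anything falls off the work surface, if the arm or the gripper's body presses on something with over 40 N, if the wrist force passes 120 N, or if a joint passes its speed limit or range.

## Working session

There is one attempt and no reset: what is moved stays moved. The work goes in short steps, Python scripts to look and compute and a shell command to move; the robot and the scene stay as the last step left them, time stands still between calls to the robot, and variables do not carry over. Pictures are saved under pics/ and viewed, at most 10 in all, crops included, and the job is handed in when it is done.

```bash
ls; mkdir -p pics; python3 - <<'E'
from station import bot, imaging
import cv2
s=bot.observe(); print(s)
for n in("scene","top"):
    d=imaging.snapshot(n); cv2.imwrite(f"pics/{n}0.png",d["color"]); print(n,d["mtx"],d["rvec"],d["tvec"])
    import pickle; pickle.dump(d,open(f"{n}0.pkl","wb"))
E
```

```text
pics
station.py
steer.py
{'time_s': 0.0, 'q': array([-1.29549234e+00,  4.94157020e-01,  1.34614514e+00, -1.45691302e-05,
        1.30247031e+00, -9.55113323e-02]), 'joint_velocities': array([-0.00051895,  0.00079185,  0.00061901,  0.00027168, -0.00032128,
       -0.00083567]), 'joint_efforts': array([-1.85841374e-03, -8.82182193e+01, -3.83876860e+01, -6.57272858e-05,
        1.00813271e-02, -4.06963295e-05]), 'tcp_pos': array([ 226.38527399, -582.19886465,  249.41175365]), 'ee_rot': array([ 9.82860654e-01,  1.84349092e-01, -5.99535308e-05, -5.86895165e-04]), 'wrist_force': array([0.04518599, 0.99701399, 0.32487482]), 'wrist_torque': array([-0.0302425 , -0.00948304,  0.00938735]), 'gripper_force': 0.0, 'width': 85.44739805308342}
scene [[462.27407403   0.         320.70176292]
 [  0.         462.27407403 237.17259043]
 [  0.           0.           1.        ]] [ 2.13990133  0.85175095 -0.40552204] [-403.35515541 -202.34203057 1557.90713086]
top [[540.34186232   0.         314.32899591]
 [  0.         540.34186232 233.61694443]
 [  0.           0.           1.        ]] [ 2.19642347 -2.17028397  0.0832078 ] [   9.36392746  534.02431292 1338.66794295]
```

View pics/top0.png

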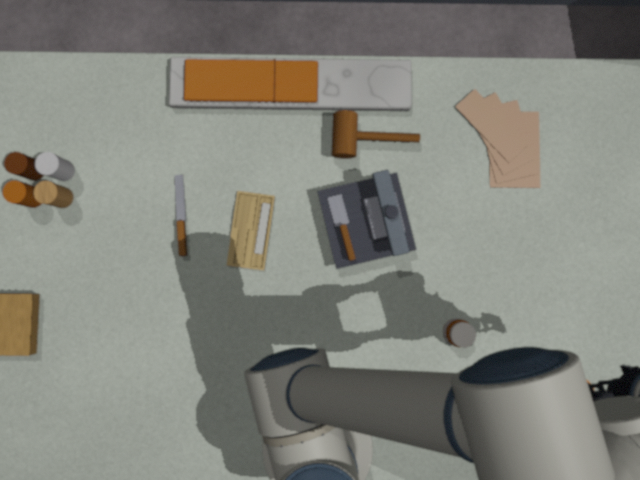

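View pics/scene0.png

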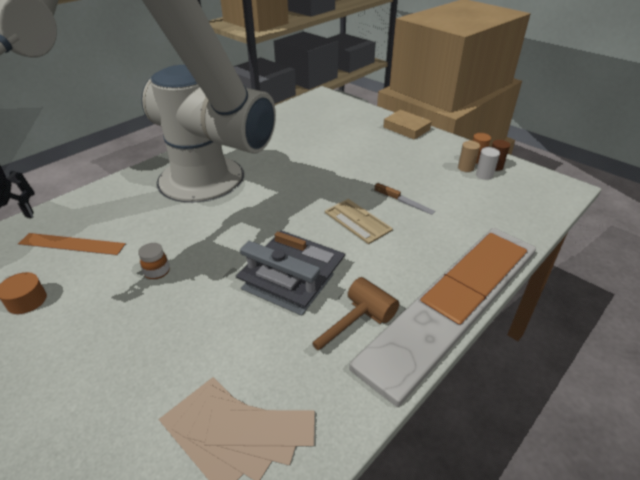

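The top view shows the skiver (320-415, 172-267) with the spatula on its feed table (blade 338,208; handle 348,242), the tray (229-273, 193-270), and the feeler (handle 182,240; tip 179,176). The mouth faces image left, which is world +y. Next I'll compute rough positions and the wrist camera geometry.

```bash
cat > h.py <<'E'
import numpy as np, cv2, pickle
from scipy.spatial.transform import Rotation as R
from station import bot, imaging
def load(n): return pickle.load(open(n+".pkl","rb"))
def wsnap(n):
    s=bot.observe(); d=imaging.snapshot("wrist")
    T=np.eye(4); T[:3,:3]=R.from_quat(s["ee_rot"]).as_matrix(); T[:3,3]=s["tcp_pos"]
    C=np.linalg.inv(T@np.array(d["hand_eye"]))
    d["rvec"]=cv2.Rodrigues(C[:3,:3])[0]; d["tvec"]=C[:3,3]
    pickle.dump(d,open(n+".pkl","wb")); cv2.imwrite(f"pics/{n}.png",d["color"]); return d
def px2w(d,uv,z):
    Rm=cv2.Rodrigues(np.array(d["rvec"]))[0]; t=np.array(d["tvec"]).ravel()
    uv=np.atleast_2d(np.array(uv,float)); z=np.broadcast_to(z,len(uv))
    p=cv2.undistortPoints(uv[:,None],d["mtx"],None)[:,0]
    r=np.c_[p,np.ones(len(p))]@Rm; c=-Rm.T@t
    return c+r*((z-c[2])/r[:,2])[:,None]
def w2px(d,P): return cv2.projectPoints(np.atleast_2d(np.array(P,float)),np.array(d["rvec"]),np.array(d["tvec"]),d["mtx"],None)[0][:,0]
def goal(pos,yaw=None):
    "shift in current tool axes (and turn) to bring TCP to pos"
    s=bot.observe(); M=R.from_quat(s["ee_rot"]).as_matrix(); return M.T@(np.array(pos)-s["tcp_pos"])
E
python3 - <<'E'
from h import *
np.set_printoptions(suppress=True,precision=1)
d=load("top0")
print(px2w(d,[(335,195),(348,258)],47),"spat")
print(px2w(d,[(182,240),(179,176),(182,255)],5),"feeler")
print(px2w(d,[(240,193),(273,197),(229,266),(265,270)],10),"tray")
print(px2w(d,[(318,188),(337,267),(397,172),(413,248)],45),"skiver")
print(px2w(d,[(460,333)],75),px2w(d,[(345,133),(420,138)],30))
w=wsnap("w0"); print(np.array(w["hand_eye"]),w["mtx"])
E
echo '[46,-37,0,0,50,95,-76,0,0.05,50,144,-116,0,0.1,50,193,-156,0,0.15,50,242,-195,0,0.15,50,291,-235,0,0.15,50,340,-275,0,0.15,50,389,-314,0,0.15,50,438,-354,0,0.15,50,487,-393,0,0.15,50,536,-433,0,0.15,50,570,-460,0,0.15,50]' > next.json && python3 steer.py next.json && echo '[15,-12,0,0,50,15,-12,0,0,50,15,-12,0,0,50]' > next.json && python3 steer.py next.json && python3 -c "
from h import *
w=wsnap('w1');print(bot.observe()['q'])"
```

```text
time_s: 1.65
tcp_pos: [591.8, 55.3, 249.8]
ee_rot: [0.994, 0.111, -0.0, -0.0]
wrist_force: [-0.5, -0.2, -0.0]
width: 50.2
gripper_force: 0.0
time_s: 2.02
tcp_pos: [602.5, 66.6, 249.9]
ee_rot: [0.994, 0.11, -0.0, 0.0]
wrist_force: [-0.6, -0.8, -0.3]
width: 50.0
gripper_force: 0.0
[ 1.16001111e-02  4.67147883e-01  1.39364514e+00 -2.35571188e-04
  1.28129891e+00  1.36285640e+00]
```

View pics/w1.png

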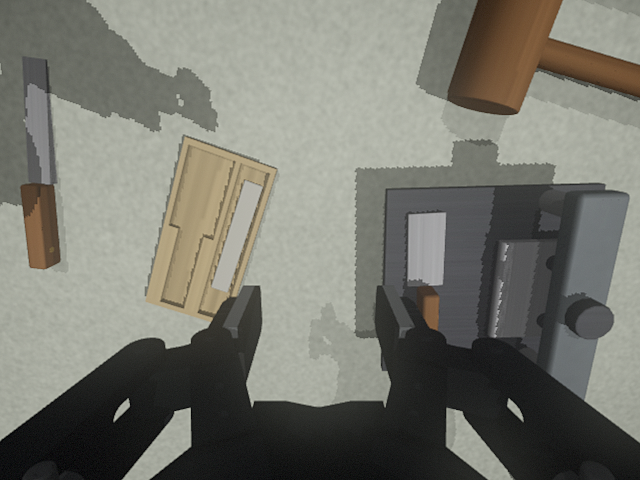

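The wrist view is clear. The tray's wide keyhole end is away from the robot and on the image left (corners about 185,136 / 277,169 / 147,301). The spatula blade runs (408,212)-(445,285), and the feeler runs from tip (35,57) to handle end (45,267).

```bash
python3 - <<'E'
from h import *
np.set_printoptions(suppress=True,precision=2)
d=load("w1")
sp=px2w(d,[(408,212),(445,212),(445,285),(408,285)],49); print("spat blade",sp)
ax=(sp[0]+sp[1]-sp[2]-sp[3])[:2]; L=np.hypot(*ax)/2; ax/=np.hypot(*ax); tip=(sp[0]+sp[1])[:2]/2
print("yaw",np.arctan2(ax[1],ax[0]),"len",L,"w",np.hypot(*(sp[0]-sp[1])[:2]),"origin",tip-105*ax, "from rear",(sp[2]+sp[3])[:2]/2-30*ax)
t=px2w(d,[(185,136),(277,169),(147,301)],10); print("tray",t)
a=(t[0]-t[2])[:2]; print("tray len",np.hypot(*a),"w",np.hypot(*(t[0]-t[1])[:2]),"yaw",np.arctan2(a[1],a[0]))
# keyhole corners at rim: wide far-left, far-right ; narrow near-left, near-right
k=px2w(d,[(191,146),(236,162),(163,298),(185,305)],10); print("key",k)
f=px2w(d,[(23,57),(47,57)],2); fr=px2w(d,[(21,186),(57,184),(31,268),(60,266)],26); print("feeler tip",f,"handle top",fr)
E
python3 - <<'E'
import cv2,numpy as np
im=cv2.imread('pics/w1.png')
a=cv2.resize(im[125:325,135:290],None,fx=2.6,fy=2.6,interpolation=cv2.INTER_CUBIC)
b=cv2.resize(im[45:280,10:75],None,fx=2.2,fy=2.2,interpolation=cv2.INTER_CUBIC)
c=cv2.resize(im[200:340,395:455],None,fx=3.5,fy=3.5,interpolation=cv2.INTER_CUBIC)
H=520;o=[cv2.copyMakeBorder(x,0,H-x.shape[0],0,5,0) for x in(a,b,c)]
o=np.hstack(o);print(o.shape,a.shape,b.shape);cv2.imwrite('pics/m1.png',o)
E
```

```text
spat blade [[622.72 -14.87  49.  ]
 [630.34 -48.92  49.  ]
 [559.18 -72.63  49.  ]
 [551.07 -36.43  49.  ]]
yaw 0.30700356991921773 len 74.90769565226766 w 34.88867168649228 origin [526.44 -63.63] from rear [526.53 -63.6 ]
tray [[642.33 211.92  10.  ]
 [630.55 116.66  10.  ]
 [452.72 233.38  10.  ]]
tray len 190.82300861999585 w 95.9848644670867 yaw -0.11271809361111984
key [[634.03 204.95  10.  ]
 [628.34 158.55  10.  ]
 [460.44 215.99  10.  ]
 [457.14 190.62  10.  ]]
feeler tip [[680.34 374.42   2.  ]
 [685.36 352.01   2.  ]] handle top [[560.82 358.83  26.  ]
 [570.6  324.18  26.  ]
 [474.18 349.64  26.  ]
 [483.17 319.79  26.  ]]
(520, 771, 3) (520, 403, 3) (517, 143, 3)
```

View pics/m1.png

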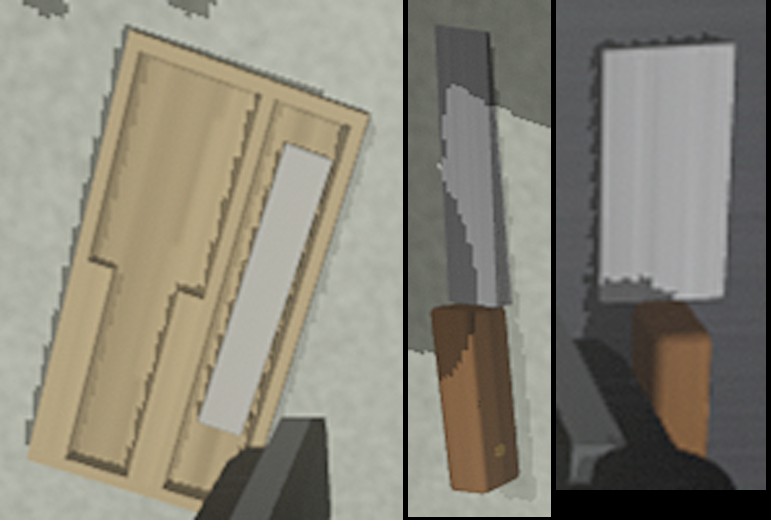

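```bash
python3 - <<'E'
from h import *
np.set_printoptions(suppress=True,precision=2)
d=load("w1")
def fit(model,uv,z):
    w=px2w(d,uv,z)[:,:2]; m=np.array(model,float)
    mc,wc=m-m.mean(0),w-w.mean(0); c=mc[:,0]+1j*mc[:,1]; e=wc[:,0]+1j*wc[:,1]
    s=(np.conj(c)*e).sum(); th=np.angle(s); Rm=np.array([[np.cos(th),-np.sin(th)],[np.sin(th),np.cos(th)]])
    o=w.mean(0)-Rm@m.mean(0); print("scale",abs(s)/(abs(c)**2).sum(),"yaw",th,"orig",o,"res",np.round(w-o-m@Rm.T,1).tolist()); return th,o,Rm
print("spat"); fit([(105,18),(105,-18),(30,-18),(30,18)],[(407.6,213),(446.2,212),(442.6,285.2),(408,284)],49)
print("tray"); th,o,Rm=fit([(118.5,48),(118.5,-48),(-73.5,48)],[(183.8,135.4),(277.7,168.5),(145.8,301.2)],10)
print("slot",o+Rm@[0,18.2])
k=px2w(d,[(188.1,145),(234.2,160.8),(161.2,300),(184.2,306.9)],10)[:,:2]; print("key in tray",(k-o)@Rm)
print("feeler"); fit([(165,11),(165,-11),(45,-11),(45,11)],[(22.7,56.8),(46.8,59.5),(56.8,183.2),(27.7,183.2)],[2.2,2.2,10.6,10.6])
s=bot.observe();print(s["tcp_pos"],R.from_quat(s["ee_rot"]).as_matrix())
E
```

```text
spat
scale 0.9850921504019369 yaw 0.27269119518562884 orig [525.71 -61.  ] res [[-0.3, 0.6], [-1.1, 0.0], [-1.0, -0.1], [2.4, -0.5]]
tray
scale 1.0014400914746449 yaw -0.1175682866272288 orig [519.33 178.47] res [[-0.0, 0.9], [-0.2, -0.8], [0.2, -0.1]]
slot [521.47 196.55]
key in tray [[110.78  42.72]
 [111.13  -4.96]
 [-66.02  31.74]
 [-65.84   5.08]]
feeler
scale 0.9974769147502384 yaw 0.11701905421117606 orig [518.42 344.23] res [[-0.6, 0.1], [-0.5, -0.5], [2.5, -3.5], [-1.5, 3.9]]
[602.51  66.52 249.96] [[ 0.98  0.22 -0.  ]
 [ 0.22 -0.98 -0.  ]
 [-0.    0.   -1.  ]]
```

```bash
echo '[-30,30,25,-0.05,40,-65,68,60,-0.05,40,-95,100,100,-0.05,40,-103,108,135,-0.05,40,-103,108,150,-0.05,40,-103,108,165,-0.05,40,-103,108,176,-0.05,40,-103,108,176,-0.05,40,-103,108,176,-0.05,10,-103,108,176,-0.05,10,-103,108,176,-0.05,10,-103,108,176,-0.05,10]' > next.json && python3 steer.py next.json 50; echo '[0,0,0,0,10,0,0,-10,0,10,0,0,-25,0,10,0,0,-25,0,10]' > next.json && python3 steer.py next.json && python3 -c "
from h import *
w=wsnap('w2')"
```

```text
time_s: 3.58
tcp_pos: [526.7, -60.1, 74.7]
ee_rot: [0.991, 0.135, 0.001, 0.0]
wrist_force: [-0.6, 2.1, 6.0]
width: 14.9
gripper_force: 49.8
time_s: 4.08
tcp_pos: [527.1, -60.4, 100.6]
ee_rot: [0.991, 0.135, 0.001, 0.0]
wrist_force: [0.1, 0.1, -1.0]
width: 14.7
gripper_force: 48.9
```

View pics/w2.png

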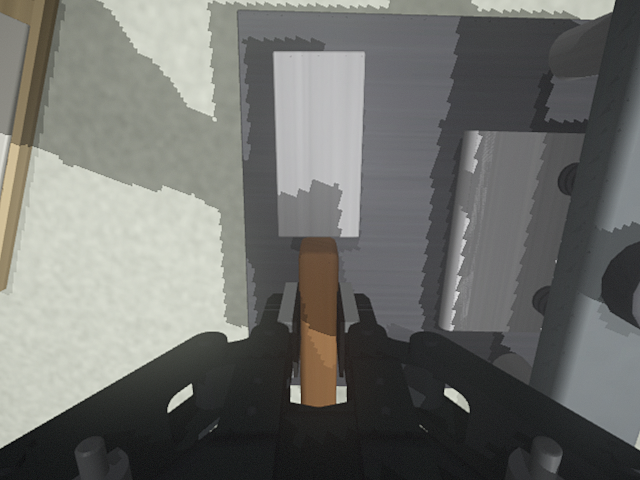

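The spatula is gripped straight, with its blade spanning (274,52)-(365,52) to (278,237)-(359,237). I'll check its pose in the tool and work out the placing shift.

```bash
python3 - <<'E'
from h import *
np.set_printoptions(suppress=True,precision=2)
d=load("w2"); s=bot.observe(); M=R.from_quat(s["ee_rot"]).as_matrix()
w=px2w(d,[(274,52),(365,52),(359,237),(278,237)],74.9); print((w-s["tcp_pos"])@M)
th=-0.1176; p=np.array([521.5,196.5]); print("yaw",np.arctan2(M[1,0],M[0,0]),M.T@(np.array([*p,100])-s["tcp_pos"]))
# skiver corners estimate from w1
d=load("w1")
sk=px2w(d,[(386,188),(386,370)],45); print(sk)
pr=px2w(d,[(497,241),(489,338)],[52,52]); print(pr)
d=load("w2"); print(px2w(d,[(237,11),(247,320)],45),px2w(d,[(462,131),(440,331)],58))
E
```

```text
[[102.44 -17.76  25.09]
 [102.47  17.18  25.12]
 [ 28.58  17.31  25.01]
 [ 28.58 -18.52  24.98]]
yaw 0.2707892442548106 [  63.73 -248.84   -0.26]
[[639.6   10.63  45.  ]
 [447.38 -43.56  45.  ]]
[[ 614.62 -105.25   52.  ]
 [ 513.16 -134.92   52.  ]]
[[637.45   8.9   45.  ]
 [487.59 -28.43  45.  ]] [[ 614.98 -102.71   58.  ]
 [ 516.49 -129.99   58.  ]]
```

```bash
echo '[8,-30,0,0,10,20,-75,0,0.1,10,32,-120,0,0.2,10,44,-165,0,0.3,10,56,-210,0,0.388,10,63,-237,0,0.388,10,65.6,-248,0,0.388,10,65.6,-248,15,0.388,10,65.6,-248,35,0.388,10,65.6,-248,45,0.388,10,65.6,-248,45,0.388,10,65.6,-248,45,0.388,10]' > next.json && python3 steer.py next.json && python3 -c "
from h import *
w=wsnap('w3')"
```

```text
time_s: 5.62
tcp_pos: [523.4, 196.0, 54.3]
ee_rot: [0.998, -0.059, 0.0, -0.0]
wrist_force: [0.0, -0.7, -2.0]
width: 14.7
gripper_force: 48.9
```

View pics/w3.png

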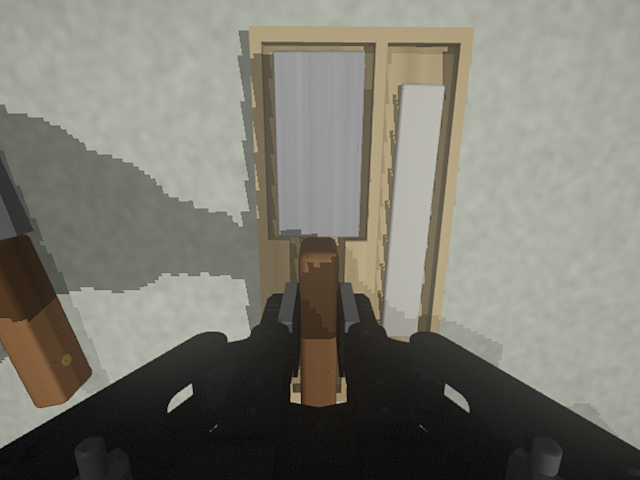

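The blade sits centred over the wide end (blade 274-365, opening 262-376). I'll lower it, release, and rise.

```bash
echo '[0,0,8,0,10,0,0,15,0,10,0,0,19,0,10,0,0,21.3,0,10,0,0,21.3,0,10]' > next.json && python3 steer.py next.json && echo '[0,0,0,0,40,0,0,0,0,40,0,0,0,0,40,0,0,-15,0,40,0,0,-45,0,40,0,0,-95,0,40,0,0,-120,0,40,0,0,-120,0,40]' > next.json && python3 steer.py next.json && python3 -c "
from h import *
w=wsnap('w4');print(bot.observe()['q'])"
```

```text
time_s: 6.3
tcp_pos: [523.1, 196.4, 32.8]
ee_rot: [0.998, -0.059, 0.0, -0.0]
wrist_force: [-0.5, 0.0, 1.4]
width: 14.8
gripper_force: 49.2
time_s: 7.3
tcp_pos: [524.2, 196.7, 155.6]
ee_rot: [0.998, -0.059, 0.002, -0.001]
wrist_force: [-0.7, 0.3, -0.2]
width: 40.4
gripper_force: 0.0
[2.52191563e-01 5.14559358e-01 1.62142859e+00 1.33293976e-05
 1.00333698e+00 1.94017746e+00]
```

View pics/w4.png

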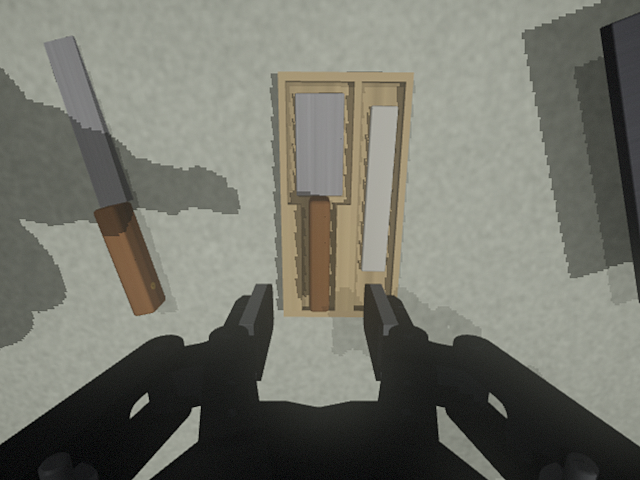

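The spatula lies in the keyhole with its blade in the wide end (295-345, 93-196). The feeler now runs from tip (45,43)/(73,36) to handle (94,210)-(160,310).

```bash
python3 - <<'E'
from h import *
import cv2
np.set_printoptions(suppress=True,precision=2)
d=load("w4"); s=bot.observe(); M=R.from_quat(s["ee_rot"]).as_matrix()
from scipy.optimize import least_squares
m=np.array([(165,11,2.2),(165,-11,2.2),(45,9,26),(-45,9,26),(-45,-9,26)],float)
uv=np.array([(45,43),(73,36),(94,210),(134,315),(159,309)],float)
def P(x): c,sn=np.cos(x[2]),np.sin(x[2]); return m@np.array([[c,-sn,0],[sn,c,0],[0,0,1]]).T+[x[0],x[1],0]
f=least_squares(lambda x:(w2px(d,P(x))-uv).ravel(),[518,344,.117],loss="soft_l1")
print(f.x,(w2px(d,P(f.x))-uv).tolist())
print("shift",M.T@(np.array([f.x[0],f.x[1],23])-s["tcp_pos"]),"turn",-(f.x[2]-np.arctan2(M[1,0],M[0,0])))
im=d["color"].copy()
for p in w2px(d,P(f.x)): cv2.circle(im,tuple(int(round(v)) for v in p),1,(0,0,255),-1)
cv2.imwrite("pics/f4.png",cv2.resize(im[25:325,20:190],None,fx=2,fy=2,interpolation=cv2.INTER_NEAREST))
E
```

```text
[518.34 345.76   0.11] [[-0.5552707610623884, -0.990710981976946], [0.34315871052581315, -1.7846662942527018], [-0.6641964368642448, 0.3190904747732475], [3.626955945841985, 2.5976575017108416], [-0.18247912410299705, 4.0890656541027965]]
shift [ -22.82 -147.6   131.15] turn -0.2262502871275744
```

View pics/f4.png

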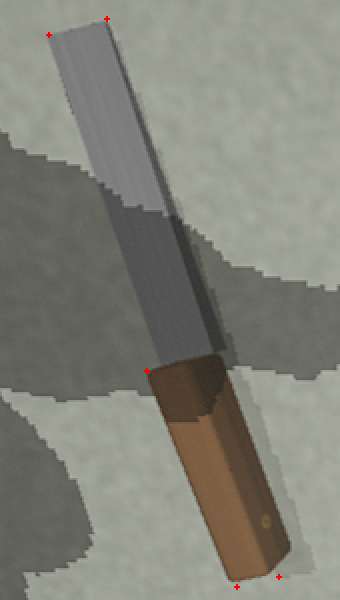

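```bash
echo '[-5,-30,0,-0.1,45,-12,-80,10,-0.22,45,-20,-125,40,-0.222,45,-22.8,-147.6,80,-0.222,45,-22.8,-147.6,110,-0.222,45,-22.8,-147.6,122,-0.222,45,-22.8,-147.6,129,-0.222,45,-22.8,-147.6,129,-0.222,45]' > next.json && python3 steer.py next.json 40 && echo '[0,0,1.5,0,10,0,0,1.5,0,10,0,0,1.5,0,10,0,0,1.5,0,10]' > next.json && python3 steer.py next.json 40 && echo '[0,0,0,0,10,0,0,0,0,10,0,0,-20,0,10,0,0,-60,0,10,0,0,-100,0,10,0,0,-100,0,10]' > next.json && python3 steer.py next.json 90 && python3 -c "
from h import *
w=wsnap('w5')"
```

```text
time_s: 8.35
tcp_pos: [518.0, 345.3, 24.1]
ee_rot: [0.999, 0.052, 0.0, -0.0]
wrist_force: [-0.4, 0.5, -0.2]
width: 45.0
gripper_force: 0.0
time_s: 8.85
tcp_pos: [518.2, 345.7, 23.0]
ee_rot: [0.999, 0.052, 0.001, -0.0]
wrist_force: [-0.1, -0.2, 7.8]
width: 17.4
gripper_force: 39.8
time_s: 9.6
tcp_pos: [519.2, 346.4, 125.5]
ee_rot: [0.999, 0.052, 0.003, -0.001]
wrist_force: [-0.1, -0.2, -1.5]
width: 16.1
gripper_force: 87.9
```

View pics/w5.png

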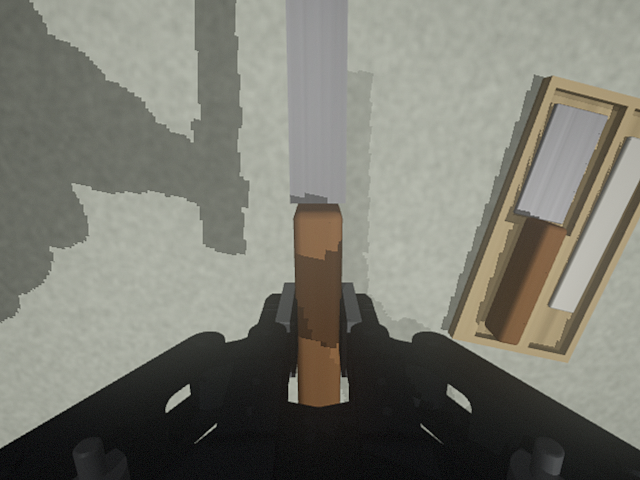

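The feeler is held straight: its blade edges run 286-348 at the top and 291-345 at the handle front. Next I'll carry it high, turn it to the skiver axis, and take a picture to fix the skiver's pose.

```bash
echo '[0,20,-25,0.08,10,-2,50,-60,0.2,10,-4,85,-95,0.35,10,-6,120,-120,0.5,10,-8,155,-125,0.65,10,-10,190,-125,0.8,10,-12,225,-125,0.95,10,-14,260,-125,1.1,10,-16,295,-125,1.25,10,-17,325,-125,1.36,10,-17.3,339,-125,1.4,10,-17.3,339,-125,1.4,10]' > next.json && python3 steer.py next.json && echo '[0,0,0,0,10,0,0,0,0,10]' > next.json && python3 steer.py next.json && python3 -c "
from h import *
w=wsnap('w6');print(bot.observe()['q'])
d=imaging.snapshot('top');pickle.dump(d,open('top1.pkl','wb'))"
```

```text
time_s: 11.15
tcp_pos: [535.8, 6.3, 246.5]
ee_rot: [0.798, -0.603, -0.001, 0.0]
wrist_force: [0.3, 0.5, -1.7]
width: 16.1
gripper_force: 88.0
time_s: 11.4
tcp_pos: [535.8, 7.5, 247.1]
ee_rot: [0.798, -0.603, -0.0, -0.0]
wrist_force: [0.4, -0.5, -0.0]
width: 15.8
gripper_force: 88.0
[-9.76618963e-02  3.71827420e-01  1.56878498e+00  1.12714294e-04
  1.20105594e+00  2.76662982e+00]
```

View pics/w6.png

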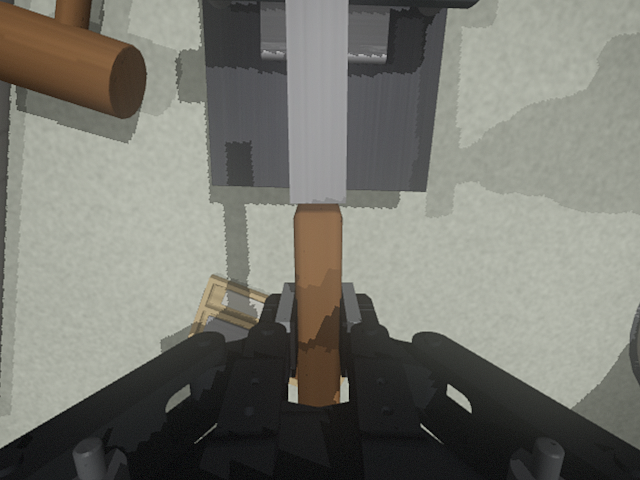

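The view shows the bed's near edge from (211,186) to (426,192), its sides near x=205 and 440, and the presser front from (261,60) to (387,63), with the blade at 287-347. I've used up my picture views, so the rest is done by edge-fitting in code.

```bash
cat > sk.py <<'E'
from h import *
from scipy.optimize import least_squares
np.set_printoptions(suppress=True,precision=3)
def edges(d,sets):
    g=cv2.GaussianBlur(cv2.cvtColor(d["color"],cv2.COLOR_BGR2GRAY).astype(np.float32),(0,0),1)
    out=[]
    for horiz,rng,(p0,p1),hw,sgn in sets:   # scan positions, line from p0 to p1 (value at ends of rng), half window, sign
        pts=[]
        for k in range(rng[0],rng[1]):
            c=p0+(p1-p0)*(k-rng[0])/(rng[1]-rng[0]); i=np.arange(int(c-hw),int(c+hw)+1)
            v=g[k,i] if horiz else g[i,k]; e=sgn*np.gradient(v); j=e.argmax()
            if 0<j<len(e)-1 and e[j]>4:
                o=(e[j-1]-e[j+1])/(2*(e[j-1]-2*e[j]+e[j+1])+1e-9)
                pts.append((i[j]+o,k) if horiz else (k,i[j]+o))
        out.append(np.array(pts))
    return out
E
python3 - <<'E'
from sk import *
d=load("w6")
S=[(0,(216,285),(186,188),4,1),(0,(350,422),(190,192),4,1),   # near edge dark->bright downward
   (1,(110,182),(208,211),4,-1),(1,(15,180),(445,427),5,1)]
E=edges(d,S)
for e in E: 
    print(len(e),e[0],e[-1],"line",cv2.fitLine(e.astype(np.float32),cv2.DIST_HUBER,0,.01,.01).ravel())
W=[px2w(d,e,45)[:,:2] for e in E]
def f(x,sp=None):
    c,s=np.cos(x[2]),np.sin(x[2]); L=[(w-x[:2])@np.array([[c,-s],[s,c]]) for w in W]
    return L[0][:,0]+105,L[1][:,0]+105,L[2][:,1]-100,L[3][:,1]+100
r=least_squares(lambda x:np.concatenate(f(x)),[572,-117,-1.3],loss="soft_l1")
print(r.x); print([(a.mean(),a.std(),a[0],a[-1]) for a in f(r.x)])
# presser: nose front and sides
s=bot.observe();M=R.from_quat(s["ee_rot"]).as_matrix();print("tool yaw",np.arctan2(M[1,0],M[0,0]),s["tcp_pos"])
pr=px2w(d,[(261,60),(387,63),(261,15),(388,15)],[52,52,60,60])[:,:2]
c,sn=np.cos(r.x[2]),np.sin(r.x[2]);print((pr-r.x[:2])@np.array([[c,-sn],[sn,c]]))
# blade in tool
E=edges(d,[(1,(70,185),(288,289),6,1),(1,(70,185),(348,346),6,-1)])
for e in E: print(len(e),cv2.fitLine(e.astype(np.float32),cv2.DIST_HUBER,0,.01,.01).ravel())
for z in(0,):
  for e in E:
    top=s["tcp_pos"][2]-23+10.6-.0
    w=px2w(d,e[[5,-5]],[top-4,top-.7]);print((w-s["tcp_pos"])@M)
print("root",(px2w(d,[(318,203)],s["tcp_pos"][2]-23+10.6)-s["tcp_pos"])@M)
E
```

```text
69 [216.    185.467] [284.    187.923] line [  0.999   0.037 257.9   186.742]
72 [350.    189.916] [421.    191.591] line [  1.      0.023 383.4   190.603]
52 [205.068 115.   ] [208.355 181.   ] line [  0.051   0.999 206.826 150.567]
165 [446.447  15.   ] [427.119 179.   ] line [  0.117  -0.993 436.797  97.   ]
[ 567.849 -116.396   -1.326]
[(np.float64(-0.15188560691050834), np.float64(0.19446833181983608), np.float64(-0.24851312917711255), np.float64(-0.43948157951591327)), (np.float64(0.1490370542480998), np.float64(0.23008235380751477), np.float64(-0.26351213598283607), np.float64(0.36341381910757775)), (np.float64(1.1390058354448624), np.float64(0.5387082173815144), np.float64(0.9987554558322245), np.float64(1.2364958383603266)), (np.float64(-0.22398938976806268), np.float64(0.08698478160793044), np.float64(-0.1301735426739583), np.float64(-0.3001728803219521))]
tool yaw -1.2938482742934327 [535.899   7.276 247.185]
[[  0.392  50.371]
 [  1.593 -53.59 ]
 [ 30.726  48.753]
 [ 34.007 -49.995]]
115 [  0.022   1.    288.042 137.6  ]
115 [  0.012  -1.    346.429 127.   ]
[[ 91.069 -11.684  16.395]
 [ 53.35  -11.464  13.097]]
[[91.094 10.341 16.395]
 [53.373 10.486 13.097]]
root [[44.499 -0.218 12.397]]
```

```bash
cat >> sk.py <<'E'
SK=np.array([567.85,-116.4,-1.326])
def rep():
    s=bot.observe(); M=R.from_quat(s["ee_rot"]).as_matrix(); c,n=np.cos(SK[2]),np.sin(SK[2])
    p=(s["tcp_pos"][:2]-SK[:2])@np.array([[c,-n],[n,c]]); F=s["wrist_force"]; fl=F[:2]@np.array([[c,-n],[n,c]])
    print("t",round(s["time_s"],2),"sk x,y",p.round(2),"z",s["tcp_pos"][2].round(2),"dyaw",round(np.arctan2(M[1,0],M[0,0])-SK[2],4),"tilt",M[:2,2].round(4),"F",fl.round(1),F[2].round(1),"tq",s["wrist_torque"].round(2),"w",round(s["width"],1))
def to(x,y,z):
    c,n=np.cos(SK[2]),np.sin(SK[2]); print("shift",goal([SK[0]+c*x-n*y,SK[1]+n*x+c*y,z]).round(1))
if __name__=="__main__": rep()
E
python3 -c "
from sk import *
rep();to(-185,-.6,120)"
```

```text
t 11.5 sk x,y [-127.73   -1.02] z 247.18 dyaw 0.0322 tilt [-0.  0.] F [0.1 0.4] -1.0 tq [ 0.01 -0.03  0.01] w 16.5
shift [-57.2  -2.3 127.2]
```

```bash
echo '[-25,-1,10,0.016,10,-50,-2,40,0.032,10,-57.2,-2.3,80,0.032,10,-57.2,-2.3,115,0.032,10,-57.2,-2.3,140,0.032,10,-57.2,-2.3,160,0.032,10,-57.2,-2.3,169,0.032,10,-57.2,-2.3,172,0.032,10,-57.2,-2.3,172,0.032,10,-57.2,-2.3,172,0.032,10]' > next.json && python3 steer.py next.json && python3 sk.py
```

```text
time_s: 12.75
tcp_pos: [523.0, 62.3, 75.8]
ee_rot: [0.788, -0.616, 0.0, -0.0]
wrist_force: [0.4, 0.3, -1.4]
width: 16.3
gripper_force: 88.0
t 12.75 sk x,y [-184.26   -0.22] z 75.81 dyaw -0.0012 tilt [ 0.001 -0.   ] F [-0.2  0.5] -1.4 tq [ 0.04 -0.02 -0.02] w 16.3
```

```bash
echo '[0,0.4,4,0,10,0,0.4,6,0,10,0,0.4,6,0,10]' > next.json && python3 steer.py next.json >/dev/null; python3 sk.py; for i in 1; do echo '[0,0,1,0,10,0,0,1,0,10]' > next.json && python3 steer.py next.json >/dev/null; python3 sk.py; echo '[0,0,0.5,0,10,0,0,0.5,0,10]' > next.json && python3 steer.py next.json>/dev/null; python3 sk.py; echo '[0,0,0.5,0,10,0,0,0.5,0,10]' > next.json && python3 steer.py next.json>/dev/null; python3 sk.py; done
python3 -c "
from sk import *
d=wsnap('w7'); s=bot.observe()
print(w2px(d,[[*(SK[:2]+np.array([np.cos(SK[2])*x-np.sin(SK[2])*y,np.sin(SK[2])*x+np.cos(SK[2])*y])),45] for x,y in[(0,50),(0,-50),(0,0),(-105,0),(-19,0)]]))"
```

```text
t 13.12 sk x,y [-184.36   -1.11] z 69.0 dyaw -0.0012 tilt [-0. -0.] F [-0.5 -0.2] -0.1 tq [-0.    0.01  0.01] w 16.1
t 13.38 sk x,y [-184.33   -0.95] z 68.18 dyaw -0.0012 tilt [0. 0.] F [-0.1 -0.7] -0.2 tq [-0.06  0.03 -0.01] w 16.2
t 13.62 sk x,y [-184.39   -0.91] z 67.79 dyaw -0.0011 tilt [0. 0.] F [-1.9  0.1] 2.0 tq [-0.05  0.07 -0.01] w 16.3
t 13.88 sk x,y [-184.43   -0.9 ] z 67.36 dyaw -0.0012 tilt [0. 0.] F [-3.  -0.9] 6.5 tq [-0.01  0.18 -0.05] w 16.1
[[ 152.691 -251.226]
 [ 477.58  -251.568]
 [ 315.109 -251.397]
 [ 315.909  110.699]
 [ 315.284 -171.99 ]]
```

```bash
echo '[6,-0.3,-0.4,0,10,16,-0.3,-0.4,0,10,26,-0.3,-0.4,0,10,36,-0.3,-0.4,0,10,44,-0.3,-0.4,0,10,48,-0.3,-0.4,0,10,48,-0.3,-0.4,0,10]' > next.json && python3 steer.py next.json >/dev/null; python3 sk.py; echo '[2,0,0,0,10,4,0,0,0,10,4,0,0,0,10]' > next.json && python3 steer.py next.json>/dev/null; python3 sk.py; echo '[2,0,0,0,10,4,0,0,0,10,4,0,0,0,10]' > next.json && python3 steer.py next.json>/dev/null; python3 sk.py;
```

```text
t 14.8 sk x,y [-135.87   -0.44] z 67.96 dyaw -0.0015 tilt [ 0.001 -0.   ] F [-1.1 -1.5] 9.3 tq [-0.2   0.17 -0.04] w 16.4
t 15.18 sk x,y [-132.37   -0.52] z 68.0 dyaw -0.0014 tilt [0.001 0.   ] F [-6.1 -0.6] 11.0 tq [0.65 0.21 0.01] w 16.0
t 15.55 sk x,y [-128.47   -0.51] z 68.03 dyaw -0.0014 tilt [0.001 0.001] F [-6.3 -0.7] 12.5 tq [0.84 0.33 0.  ] w 15.9
```

```bash
echo '[0,0,-0.4,0,10,0,0,-0.4,0,10]' > next.json && python3 steer.py next.json >/dev/null; python3 sk.py; echo '[0,0,-0.3,0,10,0,0,-0.3,0,10]' > next.json && python3 steer.py next.json>/dev/null; python3 sk.py; echo '[2,0,0,0,10,4,0,0,0,10,4,0,0,0,10]' > next.json && python3 steer.py next.json>/dev/null; python3 sk.py;
```

```text
t 15.8 sk x,y [-128.28   -0.59] z 68.13 dyaw -0.0013 tilt [0. 0.] F [-4.  -0.9] 7.3 tq [0.47 0.01 0.03] w 16.1
t 16.05 sk x,y [-128.14   -0.73] z 68.2 dyaw -0.0013 tilt [ 0. -0.] F [-0.2 -0.6] 1.8 tq [-0.09 -0.05  0.03] w 16.1
t 16.43 sk x,y [-124.01   -0.81] z 68.21 dyaw -0.0014 tilt [-0. -0.] F [ 1.2 -0.2] 0.2 tq [-0.19 -0.01  0.03] w 16.0
```

```bash
echo '[2,-0.1,0.1,0,10,4,-0.1,0.1,0,10,4,-0.1,0.1,0,10]' > next.json && python3 steer.py next.json >/dev/null; python3 sk.py; for i in 1 2; do echo '[2,0,0,0,10,3,0,0,0,10,3,0,0,0,10]' > next.json && python3 steer.py next.json>/dev/null; python3 sk.py; done
```

```text
t 16.8 sk x,y [-120.08   -0.64] z 68.21 dyaw -0.0013 tilt [ 0. -0.] F [ 0.9 -0.9] 1.3 tq [-0.15  0.04  0.  ] w 16.5
t 17.18 sk x,y [-117.22   -0.65] z 68.2 dyaw -0.0013 tilt [ 0. -0.] F [-0.8  0.6] 3.3 tq [ 0.06  0.05 -0.04] w 16.3
t 17.55 sk x,y [-114.2    -0.66] z 68.19 dyaw -0.0013 tilt [ 0. -0.] F [-1.3 -0. ] 3.9 tq [ 0.2   0.1  -0.05] w 16.0
```

```bash
echo '[2,0,-0.1,0,10,3,0,-0.1,0,10,3,0,-0.1,0,10]' > next.json && python3 steer.py next.json >/dev/null; python3 sk.py;  echo '[2,0,0,0,10,3,0,0,0,10,3,0,0,0,10]' > next.json && python3 steer.py next.json>/dev/null; python3 sk.py;  echo '[2,0,0,0,10,3,0,0,0,10,3,0,0,0,10]' > next.json && python3 steer.py next.json>/dev/null; python3 sk.py
```

```text
t 17.93 sk x,y [-111.09   -0.68] z 68.22 dyaw -0.0013 tilt [ 0. -0.] F [ 0.9 -1. ] 0.7 tq [-0.12  0.04 -0.02] w 16.1
t 18.3 sk x,y [-108.17   -0.7 ] z 68.21 dyaw -0.0013 tilt [-0. -0.] F [ 1.1 -0.5] -0.5 tq [-0.13 -0.01  0.01] w 16.3
t 18.68 sk x,y [-105.22   -0.68] z 68.25 dyaw -0.0013 tilt [ 0. -0.] F [-0.1  0.2] -0.9 tq [-0.06 -0.02 -0.05] w 16.3
```

```bash
for i in 1; do echo '[1,0,0,0,10,2,0,0,0,10,2,0,0,0,10]' > next.json && python3 steer.py next.json >/dev/null; python3 sk.py;  echo '[1,0,0,0,10,2,0,0,0,10,2,0,0,0,10]' > next.json && python3 steer.py next.json>/dev/null; python3 sk.py;  echo '[1,0,0,0,10,2,0,0,0,10,2,0,0,0,10]' > next.json && python3 steer.py next.json>/dev/null; python3 sk.py; done
```

```text
t 19.05 sk x,y [-103.26   -0.67] z 68.27 dyaw -0.0012 tilt [ 0. -0.] F [0.3 0.6] -1.0 tq [-0.12 -0.04  0.01] w 16.0
t 19.43 sk x,y [-101.22   -0.66] z 68.28 dyaw -0.0013 tilt [ 0. -0.] F [-0.5 -0.6] -1.5 tq [-0.06 -0.   -0.01] w 16.4
t 19.8 sk x,y [-99.24  -0.66] z 68.28 dyaw -0.0012 tilt [ 0. -0.] F [1.1 0.4] -0.4 tq [-0.07 -0.04 -0.02] w 16.4
```

```bash
for i in 1; do echo '[1,0,0.15,0,10,2,0,0.15,0,10,2,0,0.15,0,10]' > next.json && python3 steer.py next.json >/dev/null; python3 sk.py;  echo '[1,0,0,0,10,2,0,0,0,10,2,0,0,0,10]' > next.json && python3 steer.py next.json>/dev/null; python3 sk.py;  echo '[1,0,0,0,10,2,0,0,0,10,2,0,0,0,10]' > next.json && python3 steer.py next.json>/dev/null; python3 sk.py; done
```

```text
t 20.18 sk x,y [-97.27  -0.65] z 68.19 dyaw -0.0012 tilt [ 0. -0.] F [-1.2  0.2] 2.1 tq [0.19 0.1  0.01] w 16.5
t 20.55 sk x,y [-95.27  -0.67] z 68.23 dyaw -0.0013 tilt [0. 0.] F [-3.   0.3] 6.2 tq [0.43 0.16 0.06] w 16.0
t 20.93 sk x,y [-93.37  -0.63] z 68.22 dyaw -0.0013 tilt [0. 0.] F [-3.4 -0.8] 5.3 tq [ 0.61  0.17 -0.05] w 16.2
```

```bash
for i in 1; do echo '[0,0,-0.15,0,10,0,0,-0.15,0,10]' > next.json && python3 steer.py next.json >/dev/null; python3 sk.py;  echo '[1,0,0,0,10,2,0,0,0,10,2,0,0,0,10]' > next.json && python3 steer.py next.json>/dev/null; python3 sk.py;  echo '[1,0,0,0,10,2,0,0,0,10,2,0,0,0,10]' > next.json && python3 steer.py next.json>/dev/null; python3 sk.py; done
```

```text
t 21.18 sk x,y [-93.33  -0.71] z 68.22 dyaw -0.0012 tilt [-0.  0.] F [-3.4  0.4] 1.8 tq [ 0.48  0.01 -0.02] w 15.9
t 21.55 sk x,y [-91.91  -0.92] z 68.22 dyaw -0.0013 tilt [-0.001  0.001] F [-10.4   1.6] 3.0 tq [1.49 0.19 0.11] w 16.4
t 21.93 sk x,y [-90.8   -1.16] z 68.23 dyaw -0.0014 tilt [-0.002  0.002] F [-18.2   1.3] 7.2 tq [2.87 0.38 0.1 ] w 16.0
```

```bash
cat > slip.py <<'E'
from sk import *
def root(d):  # handle front edge rows near (318,203), blade bright above -> handle darker below
    E=edges(d,[(0,(305,331),(203,203),7,-1)])[0]; return len(E),np.median(E[:,1]) if len(E) else None
def lat(d):
    E=edges(d,[(1,(100,185),(288,289),6,1),(1,(100,185),(348,346),6,-1)]); return [np.median(e[:,0]).round(2) if len(e) else None for e in E]
import sys
for n in("w5","w6","w7"): print(n,root(load(n)),lat(load(n)))
d=wsnap(sys.argv[1]); print(root(d),lat(d))
E
python3 slip.py w8; echo '[1,0,-0.1,0,10,2,0,-0.1,0,10,2,0,-0.1,0,10]' > next.json && python3 steer.py next.json>/dev/null; python3 sk.py; python3 slip.py w9
```

```text
w5 (18, np.float64(203.04683073237538)) [None, None]
w6 (26, np.float64(203.03526403568685)) [np.float64(288.14), np.float64(346.2)]
w7 (26, np.float64(203.10545551031828)) [np.float64(288.05), np.float64(346.72)]
(26, np.float64(203.37142138183117)) [np.float64(287.69), np.float64(345.98)]
t 22.35 sk x,y [-89.21  -1.45] z 68.21 dyaw -0.0014 tilt [-0.002  0.002] F [-23.1   0.9] 7.5 tq [3.37 0.42 0.16] w 16.3
w5 (18, np.float64(203.04683073237538)) [None, None]
w6 (26, np.float64(203.03526403568685)) [np.float64(288.14), np.float64(346.2)]
w7 (26, np.float64(203.10545551031828)) [np.float64(288.05), np.float64(346.72)]
(26, np.float64(203.33640947937965)) [np.float64(287.39), np.float64(345.76)]
```

```bash
echo '[0,0,-0.3,0,10,0,0,-0.3,0,10,0,0,-0.3,0,10]' > next.json && python3 steer.py next.json>/dev/null; python3 sk.py; echo '[1,-0.6,-0.2,0,10,2,-0.6,-0.2,0,10,2,-0.6,-0.2,0,10]' > next.json && python3 steer.py next.json>/dev/null; python3 sk.py
```

```text
t 22.77 sk x,y [-89.02  -1.55] z 68.22 dyaw -0.0012 tilt [-0.003  0.002] F [-19.3   1.3] 0.7 tq [2.9  0.33 0.16] w 15.9
t 23.15 sk x,y [-87.09  -1.39] z 68.24 dyaw -0.0013 tilt [-0.004  0.002] F [-17.8  -0.3] -0.7 tq [2.74 0.62 0.11] w 16.2
```

```bash
echo '[1,0.2,0,0,10,2,0.2,0,0,10,3,0.2,0,0,10,3,0.2,0,0,10]' > next.json && python3 steer.py next.json>/dev/null; python3 sk.py; echo '[1,0,0,0,10,2,0,0,0,10,3,0,0,0,10,3,0,0,0,10]' > next.json && python3 steer.py next.json>/dev/null; python3 sk.py; python3 slip.py w10|tail -1; python3 - <<'E'
from sk import *
for n in("w8","w9","w10"):
    g=cv2.GaussianBlur(cv2.cvtColor(load(n)["color"],cv2.COLOR_BGR2GRAY),(0,0),1)
    for r in(10,30,50,70): print(n,r,"L",g[r,120:240:4].tolist(),"R",g[r,400:520:4].tolist())
E
```

```text
t 23.65 sk x,y [-84.21  -1.6 ] z 68.25 dyaw -0.0013 tilt [-0.004  0.002] F [-19.5  -0.9] 0.5 tq [2.91 0.56 0.01] w 16.2
t 24.15 sk x,y [-81.37  -1.71] z 68.25 dyaw -0.0014 tilt [-0.004  0.002] F [-21.2  -0.4] 0.7 tq [3.07 0.65 0.02] w 15.9
(26, np.float64(203.2882477492094)) [np.float64(287.77), np.float64(346.03)]
w8 10 L [56, 55, 55, 57, 57, 57, 57, 57, 57, 59, 58, 108, 111, 111, 111, 112, 112, 112, 113, 113, 113, 114, 114, 114, 114, 115, 115, 115, 116, 116] R [118, 117, 117, 116, 116, 116, 116, 116, 116, 114, 114, 114, 114, 114, 113, 113, 113, 112, 48, 46, 53, 56, 55, 54, 54, 55, 55, 53, 54, 53]
w8 30 L [57, 57, 57, 57, 58, 59, 58, 59, 59, 59, 60, 76, 111, 111, 112, 112, 112, 112, 113, 113, 113, 113, 113, 114, 114, 114, 115, 115, 115, 115] R [117, 117, 117, 116, 116, 116, 116, 116, 115, 115, 115, 114, 114, 114, 113, 113, 113, 89, 47, 52, 59, 58, 56, 55, 56, 57, 55, 56, 56, 54]
w8 50 L [58, 59, 59, 59, 59, 60, 60, 59, 60, 60, 61, 60, 109, 115, 115, 115, 115, 115, 116, 116, 116, 116, 117, 117, 117, 117, 117, 118, 119, 126] R [118, 117, 118, 118, 117, 117, 117, 116, 116, 115, 116, 11
[... 1958 characters left out ...]
16, 116, 115, 116, 115, 115, 114, 114, 114, 113, 113, 113, 112, 112, 112, 65, 47, 50, 58, 55, 55, 55, 57, 56, 54, 55, 55, 55]
w10 50 L [58, 59, 59, 58, 60, 59, 60, 59, 60, 61, 61, 85, 114, 114, 115, 115, 115, 115, 115, 116, 116, 116, 117, 116, 117, 117, 118, 117, 118, 118] R [119, 119, 119, 118, 118, 118, 118, 117, 117, 117, 116, 116, 116, 115, 115, 114, 109, 49, 49, 56, 60, 57, 57, 57, 59, 57, 57, 56, 55, 58]
w10 70 L [58, 59, 60, 60, 60, 61, 61, 61, 61, 61, 62, 62, 116, 121, 122, 127, 131, 133, 134, 135, 140, 142, 141, 139, 137, 132, 133, 134, 135, 136] R [135, 133, 135, 135, 133, 134, 135, 133, 134, 134, 132, 133, 132, 131, 132, 133, 67, 51, 56, 62, 59, 58, 58, 60, 58, 58, 58, 57, 58, 60]
```

```bash
cat > lift.py <<'E'
from sk import *
from scipy.optimize import brentq
import sys
def platez(d):
    L,Rr=edges(d,[(1,(4,45),(162,168),9,1),(1,(4,45),(472,466),9,-1)])
    L,Rr=[np.array([np.polyval(np.polyfit(e[:,1],e[:,0],1),[10,40]),[10,40]]).T for e in(L,Rr)]
    c,n=np.cos(SK[2]),np.sin(SK[2])
    def wid(z):
        f=lambda e:(px2w(d,e,z)[:,:2]-SK[:2])@[-n,c]
        return f(L)-f(Rr)
    z=brentq(lambda z:wid(z).mean()-100,40,90); yc=(px2w(d,np.r_[L,Rr],z)[:,:2]-SK[:2])@[-n,c]
    return round(z,2),wid(z).round(2),"mid y",round(yc.mean(),2)
if __name__=="__main__":
    if sys.argv[1:]: wsnap(sys.argv[1])
    for n in["w8","w9","w10"]+sys.argv[1:]: print(n,platez(load(n)))
E
python3 lift.py
```

```text
w8 (61.4, array([ 99.99, 100.01]), 'mid y', np.float64(-0.65))
w9 (61.45, array([100.01,  99.99]), 'mid y', np.float64(-0.66))
w10 (62.0, array([100., 100.]), 'mid y', np.float64(-0.64))
```

```bash
echo '[1,-0.3,0,0,10,2,-0.3,0,0,10,3,-0.3,0,0,10,4,-0.3,0,0,10,4.8,-0.3,0,0,10,4.8,-0.3,0,0,10,4.8,-0.3,0,0,10]' > next.json && python3 steer.py next.json>/dev/null; python3 sk.py; python3 lift.py w11; python3 slip.py w12|tail -1; python3 sk.py
```

```text
t 25.07 sk x,y [-76.86  -1.59] z 68.21 dyaw -0.0014 tilt [-0.004  0.003] F [-23.   -0.4] 1.8 tq [3.43 0.78 0.01] w 16.0
w8 (61.4, array([ 99.99, 100.01]), 'mid y', np.float64(-0.65))
w9 (61.45, array([100.01,  99.99]), 'mid y', np.float64(-0.66))
w10 (62.0, array([100., 100.]), 'mid y', np.float64(-0.64))
w11 (62.28, array([ 99.99, 100.01]), 'mid y', np.float64(-0.64))
(26, np.float64(203.32020980119705)) [np.float64(288.0), np.float64(346.05)]
t 25.18 sk x,y [-76.84  -1.57] z 68.24 dyaw -0.0015 tilt [-0.004  0.003] F [-23.4  -0.4] 3.0 tq [ 3.37  0.74 -0.03] w 16.1
```

```bash
echo '[0,0,0,0,10,0,0,0,0,10,0,0,0,0,10,0,0,0,0,10]' > next.json && python3 steer.py next.json && python3 sk.py && python3 -c "
from station import bot, imaging
print(bot.finish_job())"
```

```text
time_s: 25.68
tcp_pos: [547.7, -42.2, 68.2]
ee_rot: [0.788, -0.616, -0.003, 0.0]
wrist_force: [-6.1, 22.6, 1.5]
width: 16.2
gripper_force: 88.6
t 25.68 sk x,y [-76.88  -1.56] z 68.22 dyaw -0.0014 tilt [-0.004  0.003] F [-23.3  -0.4] 1.5 tq [3.41 0.78 0.03] w 16.2
the job is handed in; nothing more can be done
None
```

I handed the job in at 25.7 s: the spatula is in the keyhole compartment, blade in the wide end, and the feeler is held by its handle under the presser, lifting it about 1 mm by my measurement (0.9–1.0 mm). The push settled at about 23 N, above the stated 8–15 N.

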